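# Shut down the drying oven and unload its sample tins

## Task

The sample tins in the small white drying oven are done: turn its thermostat fully anticlockwise to off while the door is still shut, then swing the door wide open, pull the shelf all the way out and set every tin on the wire cooling rack, lid up, each resting flat on the wires and none stacked. Then push the empty shelf fully home and shut the door until its catch holds. Take care not to shove or knock over the upturned beaker or the small glass cylinder.

Things in the scene. Friction and masses are not known exactly. Their poses are not given: they have to be found in the camera images.
- oven: white bench drying oven, fixed, 200 mm deep, 280 mm wide, roof 165 mm above the bench. Origin under its centre at bench level; x runs from front to back, y to its left seen from the robot. Body front at x = -0.100; the closed door reaches to x = -0.143. Chamber ceiling 155 mm above the bench. On the roof: thermostat at front right, a vent stub 18 mm high at x = 0.055, y = 0.
- thermostat (a joint): angle of the thermostat knob: 0 = off, its anticlockwise end stop seen from above; grows clockwise to 4.71 rad. Turns about the vertical with about 0.04 N m of friction and stays where it is left; it starts between 1.6 and 3.4.
- thermostat_grip (a point): on the vertical axis of the thermostat knob, at the height to grip it, 202 mm above the bench. The knob has an upright bar grip 44 mm long, 14 mm wide and 32 mm high (15 mm of it below this point down to a 46 mm disc, 7 mm of it above); the frame turns with the knob and the bar lies along its x axis.
- oven_door (a joint): door angle: 0 = shut, opens to 1.95 rad towards the robot, turning clockwise seen from above about the vertical hinge at its left edge. A roller catch holds it shut: it takes about 4 N at the handle to open it and 6 N to shut the last 0.06 rad; elsewhere light friction, and it stays where it is left.
- door_hinge (a point): on the door's vertical hinge axis, at the height of point door_handle; the frame turns with the door (shut: parallel to the oven's frame).
- door_handle (a point): grip point on the axis of the door's upright round steel bar handle, 138 mm above the bench. Bar 13 mm thick, axis 38 mm out from the door face, free top end at 156 mm, clear of stand-offs above 117 mm. The frame turns with the door; shut, it lies at x = -0.181, y = -0.105 in the oven's frame, 0.254 m from the hinge axis. Door top edge at 162 mm.
- shelf (a joint): how far the shelf is pulled out towards the robot along the oven's -x (m): 0 = fully home, 0.200 = fully out; about 1.2 N of friction, stays where it is left.
- shelf_pull (a point): grip point in the shelf's black pull tab, 130 mm above the bench: an upright block 14 mm wide (oven's y), 24 mm long (oven's x), from 98 to 142 mm above the bench. With the shelf home it stands just in front of the oven's body, x = -0.132 to -0.108, y = 0 in the oven's frame, inside the hollow of the shut door.
- shelf_middle (a point): middle of the shelf's upper face, 100 mm above the bench, moves with the shelf: an aluminium plate 150 mm (oven's x) by 244 mm (y) with a rim 8 to 10 mm high all round. The tins stand on it in two rows, one behind the other, of up to two side by side.
- tin_a: round lidded sample tin, cream lid 66 mm in diameter and 9 mm thick on a 60 mm body, 30 mm high in all, 90 g, lid up; origin at the centre of its underside, z up. None if this tin is absent.
- tin_b: round lidded sample tin, cream lid 66 mm in diameter and 9 mm thick on a 60 mm body, 30 mm high in all, 90 g, lid up; origin at the centre of its underside, z up. None if this tin is absent.
- tin_c: round lidded sample tin, cream lid 66 mm in diameter and 9 mm thick on a 60 mm body, 30 mm high in all, 90 g, lid up; origin at the centre of its underside, z up. None if this tin is absent.
- tin_d: round lidded sample tin, cream lid 66 mm in diameter and 9 mm thick on a 60 mm body, 30 mm high in all, 90 g, lid up; origin at the centre of its underside, z up. None if this tin is absent.
- cooling_rack: loose steel wire cooling rack, 200 mm (x) by 220 mm (y), 18 mm high, flat top, 0.7 kg; origin under its centre at bench level, z up. Room for four tins, two by two.
- beaker: bystander: upturned glass beaker, 62 mm in diameter, 78 mm high; origin at the centre of its underside
- hex_cylinder_small: bystander: small glass measuring cylinder with a hexagonal foot standing upright, 40 mm wide at the foot, 135 mm high; origin at the centre of its underside

How it is judged (in metres and radians):
On the way, in this order (a step that is already met when the one before it is completed fails the run):
1. the thermostat is turned off, with the door still shut (value of joint thermostat below 0.08 rad and value of joint oven_door below 0.05 rad), for 0.2 s.
2. the door is wide open (value of joint oven_door above 1.4 rad), for 0.2 s.
3. the shelf is pulled out (value of joint shelf above 0.185 m), for 0.2 s.
4. every tin lies on the cooling rack, lid up and released (x of tin_a in the frame of cooling_rack between -0.09 and 0.09 m and y of tin_a in the frame of cooling_rack between -0.1 and 0.1 m and z of tin_a in the frame of cooling_rack between 0.012 and 0.026 m and angle between each of tin_a, tin_b, tin_c, tin_d's own z axis and vertical below 0.15 rad and contact force between each of tin_a, tin_b, tin_c, tin_d and the fingers below 0.05 N and linear speed of each of tin_a, tin_b, tin_c, tin_d below 0.03 m/s and x of tin_b in the frame of cooling_rack between -0.09 and 0.09 m and y of tin_b in the frame of cooling_rack between -0.1 and 0.1 m and z of tin_b in the frame of cooling_rack between 0.012 and 0.026 m and x of tin_c in the frame of cooling_rack between -0.09 and 0.09 m and y of tin_c in the frame of cooling_rack between -0.1 and 0.1 m and z of tin_c in the frame of cooling_rack between 0.012 and 0.026 m and x of tin_d in the frame of cooling_rack between -0.09 and 0.09 m and y of tin_d in the frame of cooling_rack between -0.1 and 0.1 m and z of tin_d in the frame of cooling_rack between 0.012 and 0.026 m), for 0.3 s.
5. the shelf is pushed home (value of joint shelf below 0.008 m), for 0.2 s.
6. the door is shut (value of joint oven_door below 0.03 rad), for 0.2 s.
At the end, for the whole second after the job is handed in: Thermostat within 0.08 rad of its off stop, shelf within 8 mm of home, door within 0.03 rad of shut, every tin present released and at rest flat on the cooling rack (its centre at least 10 mm inside the rack's edge, lid up within 0.15 rad, directly on the wires, not stacked) (all of step 4 and value of joint thermostat below 0.08 rad and value of joint oven_door below 0.03 rad and value of joint shelf below 0.008 m); the robot touches nothing.
It fails at once if the beaker is disturbed (moved more than 6 cm) (distance of beaker from where it was at the start of the episode above 0.06 m).
It fails at once if the small glass cylinder is disturbed (moved more than 6 cm) (distance of hex_cylinder_small from where it was at the start of the episode above 0.06 m).
Of tin_a, tin_b, tin_c, tin_d only 2 to 4 are there at a start; the rules pass over those that are not, and their reading is None.
At some moment in a run one of cooling_rack may be knocked a few centimetres aside while the robot is not near it.
Once in a run the grip may slacken for a moment while it holds something.
It also fails if it takes over 210 s, if anything falls off the work surface, if the arm or the gripper's body presses on something with over 40 N, if the wrist force passes 120 N, or if a joint passes its speed limit or range.

## Robot

A 6-joint arm with a two-finger parallel gripper is mounted at the origin on a cart in front of the work surface, level with it; the furniture and walls round the work are solid. World frame = base frame: x ahead of the robot, y to its left, z up, the work surface at z = 0. Lengths are in mm, angles in rad, forces in N, time in s.
With the tool pointing down it reaches from about 275 to 1000 mm from the base axis. Payload 8.4 kg.
Tool frame: the origin (TCP) lies midway between the tips of the shut fingers; the grasp point (between the pads) lies grip_depth behind it (grip_depth is the distance from the TCP to the grasp point, in mm); z points along the fingers, y is the line along which they close (so a half turn about z gives the same grasp; the last joint's range is limited). The gripper opens to 85 mm and grips with 20 to 120 N. Pads are 22 mm wide; open, the fingers measure 114 mm over their backs; the gripper's body (76 mm by 85 mm) begins 54 mm behind the grasp point. The pads swing forward as they close: fully open they stand 13 mm farther back than shut.
Start: joints at [-0.002, 0.353, 1.633, -0, 1.155, -0.002], TCP at [625.002, -0, 231.281] pointing down, gripper open.
Joint ranges: [-2.63, 2.63], [-0.92, 2.1], [0.06, 2.66], [-1.3, 4.44], [0, 2.69], [-3.02, 3.02]. Speed limits (rad/s): [2.22, 2.22, 2.79, 3.14, 3.14, 3.14].

## Interface

Orientations are given as [roll, pitch, yaw] about the fixed x, y, z axes, in that order (R = Rz(yaw) Ry(pitch) Rx(roll)).
In Python, from rig import * gives the robot as it stands.
- The arm moves only by the shell command python3 -m creep 'ROWS' [FORCE]. ROWS is JSON, a list of rows, each an object of numbers: "x", "y", "z": the shift along the tool's x, y, z in mm; "rx", "ry", "rz": the turn, a rotation vector about the tool's x, y, z in rad; "hand": the finger opening in mm, from 0 to 85.4. A call has 1 to 20 rows; each row shifts and turns the commanded pose from where the row before left it, along the tool's axes as they then stand; what a row does not reach is not made up. A row lasts 1/8 s, in which the tool goes at most 62.5 mm and 10.7 degrees, less where a joint would pass 70% of its speed; a pose out of reach is approached as far as the arm can. A call with a gripper value outside its range is refused whole. The fingers move at their own pace and stop on an object; FORCE is the grip in N (left out, the last holds). Time passes only in rows, so rows that do not move let the fingers close. It gives the time, the measured TCP pose, the force, the opening and the grip force at its end, in the units of the state.
- sense(): the state, without advancing time (a new reading comes with each control period).
- grab_frame(name): name is "scene" or "side" or "wrist"; returns the picture (384x512x3 uint8, red, green, blue); there is no depth.
- get_calibration(name): a dict with "K" (3x3 intrinsics, pixels), "k1" (the pictures are not rectified: a ray, as slopes to the right and down, at radius r is drawn at 1 + k1 r^2 times it, then the intrinsics apply), "R" (3x3) and "t" (3): a world point X has camera coordinates R X + t. Camera axes: x right, y down, z forward; pixel columns grow to the right and rows downward; lengths in mm; the calibration is good to about 2 mm. A picture is of the moment at which its call begins: read the wrist's pose just before it. get_calibration takes no time and is no camera call; for the wrist camera it gives the pose at the moment of the call.
- sign_off(): hands the job in; it is judged then, once.
The state is a dict: "clock": time; "qpos": joint angles; "qvel": joint speeds; "joint_efforts": joint torques, N m; "eef_pos": TCP position; "tcp_rot": TCP orientation; "contact_force": force on the tool from outside, world axes, zero at the start; "wrist_torque": the same for the moment, N m; "opening": opening from 0.0 (shut) to 1.0 (fully open); "grasp_force": force on a finger pad.
Only numpy, scipy, OpenCV 4.12 (cv2) and the standard library are available. Lean on these libraries where they do the work, as an engineer would, in place of code of your own. Each camera call takes 0.05 s, during which the arm holds its last target. There are 200 camera calls.

## Working session

There is one attempt and no reset: what is moved stays moved. The work goes in short steps, Python scripts to look and compute and a shell command to move; the robot and the scene stay as the last step left them, time stands still between calls to the robot, and variables do not carry over. Pictures are saved under pics/ and viewed, at most 14 in all, crops included, and the job is handed in when it is done.

```bash
ls; mkdir -p pics; cat > h.py <<'E'
from rig import *
import numpy as np, cv2
def ray(name,u,v,c=None):
    c=c or get_calibration(name)
    K=np.array(c["K"]);R=np.array(c["R"]);t=np.array(c["t"])
    d=np.linalg.solve(K,[u,v,1.0])[:2]; s=d.copy()
    for _ in range(30): s=d/(1+c["k1"]*(s@s))
    return -R.T@t, R.T@np.array([s[0],s[1],1.0])
def onz(name,u,v,z,c=None):
    o,d=ray(name,u,v,c); return o+d*(z-o[2])/d[2]
def proj(name,X,c=None):
    c=c or get_calibration(name)
    p=np.array(c["R"])@np.array(X,float)+np.array(c["t"]); s=p[:2]/p[2]
    s=s*(1+c["k1"]*(s@s)); q=np.array(c["K"])@[s[0],s[1],1]; return q[:2]
def snap(name,fn):
    im=grab_frame(name); cv2.imwrite("pics/"+fn+".png",cv2.cvtColor(im,cv2.COLOR_RGB2BGR)); return im
E
python3 - <<'E'
from h import *
snap("scene","s0");snap("side","d0")
for n in("scene","side","wrist"):
    c=get_calibration(n);print(n,-np.array(c["R"]).T@np.array(c["t"]),np.array(c["K"])[0],np.array(c["R"])[2])
s=sense();print(s)
E
python3 -c "import rig;print(getattr(rig,'grip_depth',None),[x for x in dir(rig) if x[0]!='_'])"
```

```text
pics
scene [-6.39778530e-01 -5.93868676e+02  7.18015219e+02] [347.92356158   0.         254.4170467 ] [ 0.61515788  0.51485567 -0.59707991]
side [ 475.45345376 1057.11053945 1085.75643274] [416.52123324   0.         258.43492175] [ 0.07481003 -0.76386934 -0.64102035]
wrist [624.35854588  65.56380906 373.31291755] [330.64662847   0.         256.8742493 ] [-0.00113959 -0.26045574 -0.96548511]
{'clock': 0.1, 'qpos': array([-2.35423737e-03,  3.53617103e-01,  1.63402540e+00,  1.03034620e-05,
        1.15519104e+00, -2.39876062e-03]), 'qvel': array([-0.0022053 , -0.00234657, -0.00190321,  0.00047791, -0.00053841,
        0.0003565 ]), 'joint_efforts': array([ 4.27485766e-04, -6.06356549e+01, -3.42817569e+01, -7.40920814e-05,
        3.91241178e-03, -4.99377973e-05]), 'eef_pos': array([6.24593704e+02, 3.27900186e-02, 2.30627588e+02]), 'tcp_rot': array([-3.14035180e+00, -1.23977293e-05,  1.57083668e+00]), 'contact_force': array([-0.55204939, -0.0193067 ,  0.29467631]), 'wrist_torque': array([ 0.03130373, -0.01359345,  0.03459319]), 'grasp_force': 0.0, 'opening': 0.9970074369912065}
18.700000000000003 ['MotionError', 'get_calibration', 'grab_frame', 'grip_depth', 'sense', 'sign_off']
```

View pics/s0.png

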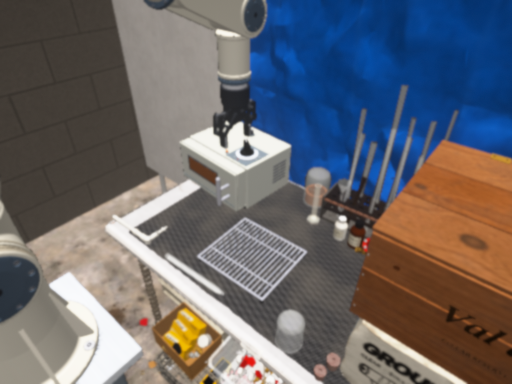

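View pics/d0.png

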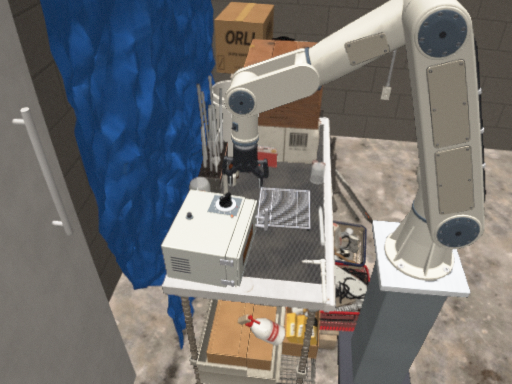

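Scene shows the oven (roof corners about (181,148), (243,187), (290,150)), knob near (246,152), rack centred near (253,257), beaker (290,330), glass items near (316,195). Side view shows the roof with knob near (226,202). I'll crop closer.

```bash
python3 - <<'E'
import cv2
a=cv2.imread("pics/s0.png")[100:300,170:350];b=cv2.imread("pics/d0.png")[150:300,155:335]
cv2.imwrite("pics/c0.png",cv2.resize(a,None,fx=3,fy=3,interpolation=cv2.INTER_CUBIC))
cv2.imwrite("pics/c1.png",cv2.resize(b,None,fx=4,fy=4,interpolation=cv2.INTER_CUBIC))
E
```

```text
(no output)
```

View pics/c0.png

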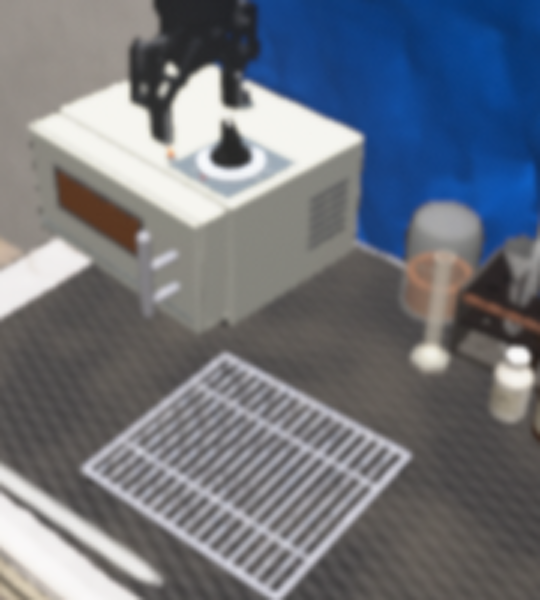

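View pics/c1.png

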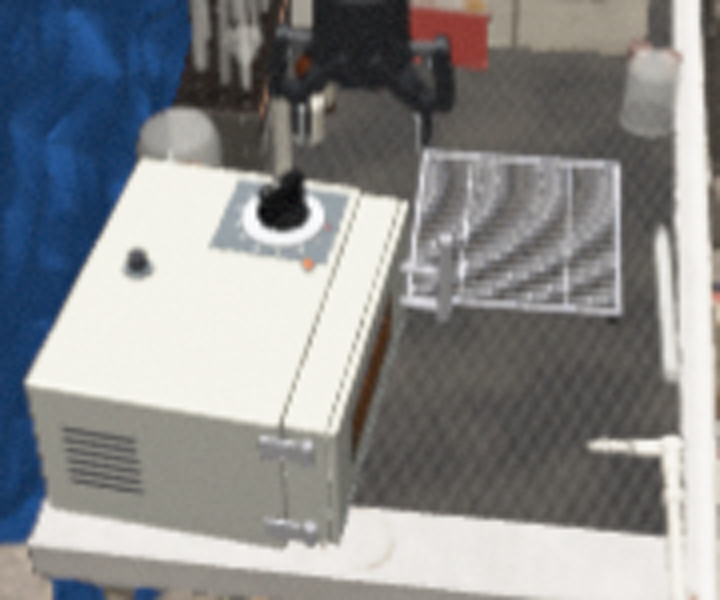

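Side crop: roof body corners at (145,160), (358,190), (283,420), (28,383), knob disc centre (285,212). Scene crop: rack corners (226,354), (410,456), (278,597), (84,467), hex foot (430,358), handle top (144,236).

```bash
python3 - <<'E'
from h import *
np.set_printoptions(precision=1,suppress=True)
S=lambda u,v,z:onz("scene",u/3+170,v/3+100,z)
D=lambda u,v,z:onz("side",u/4+155,v/4+150,z)
for n,p in dict(BR=(145,160),FR=(358,190),FL=(283,420),BL=(28,383)).items(): print("side",n,D(*p,165))
for n,p in dict(dFR=(405,200),dFL=(330,432)).items(): print("side",n,D(*p,162))
for n,p in dict(BR=(362,138),FR=(228,208),FL=(62,108)).items(): print("scene",n,S(*p,165))
for n,p in dict(dFL=(32,127),dFR=(197,226)).items(): print("scene",n,S(*p,162))
print("knob",D(285,212,172),S(231,160,172)); print("vent",D(138,260,180))
print("handle",S(144,236,156),D(447,240,156))
for p in [(226,354),(410,456),(278,597),(84,467)]: print("rack",S(*p,18))
for p in [(425,150),(620,162),(618,312),(408,302)]: print("rackD",D(*p,18))
print("hex",S(430,358,5)); print("beaker",onz("scene",290,345,0),D(650,120,0),D(650,65,78))
c=snap("wrist","w0")
E
```

```text
side BR [821.3 -47.2 165. ]
side FR [630.2 -31.2 165. ]
side FL [649.  238.4 165. ]
side BL [846.7 227.  165. ]
side dFR [588.9 -26.8 162. ]
side dFL [613.2 243.  162. ]
scene BR [820.6 -55.7 165. ]
scene FR [625.5 -37.4 165. ]
scene FL [655.4 234.8 165. ]
scene dFL [608.7 230.8 162. ]
scene dFR [586.7 -32.7 162. ]
knob [685.8  13.7 172. ] [685.8  11.7 172. ]
vent [791.3  96.8 180. ]
handle [548.3  -0.5 156. ] [548.7  13.2 156. ]
rack [590.3 -64.7  18. ]
rack [ 595.1 -282.6   18. ]
rack [ 401.2 -286.7   18. ]
rack [394.  -69.4  18. ]
rackD [ 595.4 -277.4   18. ]
rackD [ 395.3 -284.3   18. ]
rackD [393.3 -62.8  18. ]
rackD [587.  -51.3  18. ]
hex [ 733.6 -217.2    5. ]
beaker [ 359.7 -397.1    0. ] [ 362.9 -383.5    0. ] [ 371.2 -374.9   78. ]
```

View pics/w0.png

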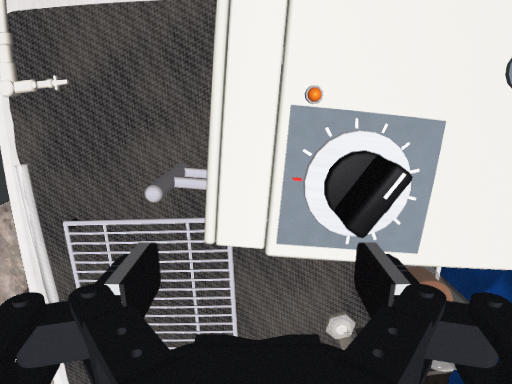

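Wrist view: knob centre about (362,187), pointer line (387,197)–(404,174), red off mark (297,180), handle top (153,193), hex foot (341,326). So the pointer sits about 2.3 rad from off.

```bash
python3 - <<'E'
from h import *
np.set_printoptions(precision=1,suppress=True)
c=get_calibration("wrist"); im=cv2.imread("pics/w0.png")
g=im.min(2); roi=np.zeros_like(g); cv2.circle(roi,(362,187),64,255,-1)
W=((g>185)&(roi>0)).astype(np.uint8)
n,l,st,ce=cv2.connectedComponentsWithStats(W)
for i in range(1,n):
    if st[i,4]<15: continue
    ys,xs=np.nonzero(l==i)
    print(st[i],ce[i])
    if st[i,4]<600:
        P=np.array([onz("wrist",x,y,209,c)[:2] for x,y in zip(xs,ys)]);w,v=np.linalg.eigh(np.cov(P.T));print(" line",P.mean(0),np.degrees(np.arctan2(v[1,1],v[0,1])),w)
    else:
        ct,_=cv2.findContours((l==i).astype(np.uint8),cv2.RETR_EXTERNAL,2);h=cv2.convexHull(max(ct,key=len));print(" ring",cv2.fitEllipse(h),onz("wrist",*cv2.fitEllipse(h)[0],170,c))
for p in [(292,105),(445,122),(416,254),(277,250)]: print("plate",onz("wrist",*p,165,c))
print("red",onz("wrist",297,180,165,c)); print("handle",onz("wrist",153,193,156,c)); print("hex",onz("wrist",341,326,3,c))
for p in [(65,222),(230,219),(210,244),(222,0)]: print("rk/door",onz("wrist",*p,18,c),onz("wrist",*p,162,c))
E
```

```text
[381 127   5   6  16] [383.2 129.8]
 line [687.1  54.1] 62.86574752706151 [0.2 0.8]
[ 305  131  115  113 3365] [344.8 170.9]
 ring ((364.2287902832031, 186.6431884765625), (114.02127075195312, 118.8399887084961), 72.1203842163086) [692.9  15.3 170. ]
[384 173  22  26 118] [394.5 185.5]
 line [695.8  25.6] 54.6555699304442 [ 0.4 21.9]
[368 182  48  58 617] [392.9 211.3]
 ring ((392.0697326660156, 210.80592346191406), (27.836179733276367, 69.1239242553711), 38.81546401977539) [713.1  -1.  170. ]
plate [645.6  65.5 165. ]
plate [744.5  56.9 165. ]
plate [736.7 -34.8 165. ]
plate [638.1 -30.9 165. ]
red [650.1  18.3 165. ]
handle [552.7   7.  156. ]
hex [ 736.7 -217.6    3. ]
rk/door [396.8 -66.   18. ] [489.  -12.7 162. ]
rk/door [593.5 -60.7  18. ] [606.   -9.5 162. ]
rk/door [569.5 -91.7  18. ] [591.7 -28.  162. ]
rk/door [589.  168.6  18. ] [603.4 126.8 162. ]
```

```bash
python3 -m creep '[{"x":7,"y":32},{"x":6.5,"y":32.4},{"rz":0.154},{"rz":0.154},{"rz":0.154},{"rz":0.154},{"z":15},{"z":15},{"z":10.6},{},{"hand":0},{"hand":0},{"hand":0},{"hand":0},{"hand":0},{"hand":0}]' 40
```

```text
schema error: expected keys x, y, z, rx, ry, rz, hand
```

```bash
python3 -m creep '[{"x":7,"y":32,"z":0,"rx":0,"ry":0,"rz":0,"hand":85},{"x":6.5,"y":32.4,"z":0,"rx":0,"ry":0,"rz":0,"hand":85},{"x":0,"y":0,"z":0,"rx":0,"ry":0,"rz":0.154,"hand":85},{"x":0,"y":0,"z":0,"rx":0,"ry":0,"rz":0.154,"hand":85},{"x":0,"y":0,"z":0,"rx":0,"ry":0,"rz":0.154,"hand":85},{"x":0,"y":0,"z":0,"rx":0,"ry":0,"rz":0.154,"hand":85},{"x":0,"y":0,"z":15,"rx":0,"ry":0,"rz":0,"hand":85},{"x":0,"y":0,"z":15,"rx":0,"ry":0,"rz":0,"hand":85},{"x":0,"y":0,"z":10.6,"rx":0,"ry":0,"rz":0,"hand":85},{"x":0,"y":0,"z":0,"rx":0,"ry":0,"rz":0,"hand":0},{"x":0,"y":0,"z":0,"rx":0,"ry":0,"rz":0,"hand":0},{"x":0,"y":0,"z":0,"rx":0,"ry":0,"rz":0,"hand":0},{"x":0,"y":0,"z":0,"rx":0,"ry":0,"rz":0,"hand":0},{"x":0,"y":0,"z":0,"rx":0,"ry":0,"rz":0,"hand":0}]' 40
```

```text
clock: 1.9
eef_pos: [688.1, 14.6, 191.5]
tcp_rot: [-3.139, -0.0, 0.955]
contact_force: [-8.1, 4.2, 6.5]
opening: 0.152
grasp_force: 41.3
```

```bash
python3 -m creep '[{"x":0,"y":0,"z":0,"rx":0,"ry":0,"rz":-0.18,"hand":0},{"x":0,"y":0,"z":0,"rx":0,"ry":0,"rz":-0.18,"hand":0},{"x":0,"y":0,"z":0,"rx":0,"ry":0,"rz":-0.18,"hand":0},{"x":0,"y":0,"z":0,"rx":0,"ry":0,"rz":-0.18,"hand":0},{"x":0,"y":0,"z":0,"rx":0,"ry":0,"rz":-0.18,"hand":0},{"x":0,"y":0,"z":0,"rx":0,"ry":0,"rz":-0.18,"hand":0},{"x":0,"y":0,"z":0,"rx":0,"ry":0,"rz":-0.18,"hand":0},{"x":0,"y":0,"z":0,"rx":0,"ry":0,"rz":-0.18,"hand":0},{"x":0,"y":0,"z":0,"rx":0,"ry":0,"rz":-0.18,"hand":0},{"x":0,"y":0,"z":0,"rx":0,"ry":0,"rz":-0.18,"hand":0},{"x":0,"y":0,"z":0,"rx":0,"ry":0,"rz":-0.18,"hand":0},{"x":0,"y":0,"z":0,"rx":0,"ry":0,"rz":-0.1,"hand":0},{"x":0,"y":0,"z":0,"rx":0,"ry":0,"rz":0,"hand":0}]'; python3 -c "
from rig import *;print(sense()['wrist_torque'],sense()['qpos'])"
```

```text
clock: 3.52
eef_pos: [690.9, 16.2, 191.6]
tcp_rot: [3.137, 0.003, 3.036]
contact_force: [5.2, 10.7, -0.4]
opening: 0.15
grasp_force: 40.3
[ 1.9385204  -0.71523827  0.06584849] [ 0.01926398  0.48793119  1.51829873  0.00435798  1.13156821 -1.44814781]
```

```bash
python3 -m creep '[{"x":0,"y":0,"z":0,"rx":0,"ry":0,"rz":-0.05,"hand":0},{"x":0,"y":0,"z":0,"rx":0,"ry":0,"rz":-0.04,"hand":0},{"x":0,"y":0,"z":0,"rx":0,"ry":0,"rz":0,"hand":0},{"x":0,"y":0,"z":0,"rx":0,"ry":0,"rz":0,"hand":0}]'; python3 -c "
from rig import *;print(sense()['wrist_torque'],sense()['qpos'])"
```

```text
clock: 4.03
eef_pos: [691.3, 16.0, 191.7]
tcp_rot: [3.137, 0.004, 3.123]
contact_force: [5.5, 8.6, -0.0]
opening: 0.152
grasp_force: 56.8
[ 1.72800169 -0.85923717 -0.98499795] [ 0.01895927  0.48792382  1.51792362  0.00452297  1.1310953  -1.53549394]
```

```bash
python3 -m creep '[{"x":0,"y":0,"z":0,"rx":0,"ry":0,"rz":0.04,"hand":85},{"x":0,"y":0,"z":0,"rx":0,"ry":0,"rz":0,"hand":85},{"x":0,"y":0,"z":0,"rx":0,"ry":0,"rz":0,"hand":85},{"x":0,"y":0,"z":-15,"rx":0,"ry":0,"rz":0,"hand":85},{"x":0,"y":0,"z":-20,"rx":0,"ry":0,"rz":0,"hand":85},{"x":47,"y":-4,"z":0,"rx":0,"ry":0,"rz":0,"hand":85},{"x":47,"y":-4,"z":0,"rx":0,"ry":0,"rz":0,"hand":85},{"x":47,"y":-4,"z":0,"rx":0,"ry":0,"rz":0,"hand":85},{"x":0,"y":0,"z":0,"rx":0,"ry":0,"rz":0.05,"hand":85},{"x":0,"y":0,"z":0,"rx":0,"ry":0,"rz":0,"hand":85}]'; python3 - <<'E'
from h import *
np.set_printoptions(precision=1,suppress=True)
snap("wrist","w1"); c=get_calibration("wrist")
print([proj("wrist",X,c) for X in ([549,6,156],[689,14,209])])
E
```

```text
clock: 5.28
eef_pos: [548.6, 9.5, 227.6]
tcp_rot: [3.141, 0.003, 3.035]
contact_force: [0.0, 0.5, 0.0]
opening: 0.995
grasp_force: 0.0
[array([252., 206.]), array([285.5, 426.5])]
```

View pics/w1.png

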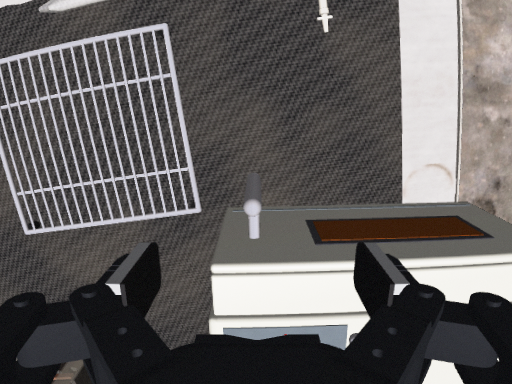

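Handle top sits at (252,207), right where predicted for (549, 6). Descend and grip.

```bash
python3 -m creep '[{"x":0,"y":-3.5,"z":36,"rx":0,"ry":0,"rz":0,"hand":85},{"x":0,"y":0,"z":36,"rx":0,"ry":0,"rz":0,"hand":85},{"x":0,"y":0,"z":36,"rx":0,"ry":0,"rz":0,"hand":85},{"x":0,"y":0,"z":0,"rx":0,"ry":0,"rz":0,"hand":0},{"x":0,"y":0,"z":0,"rx":0,"ry":0,"rz":0,"hand":0},{"x":0,"y":0,"z":0,"rx":0,"ry":0,"rz":0,"hand":0},{"x":0,"y":0,"z":0,"rx":0,"ry":0,"rz":0,"hand":0},{"x":0,"y":0,"z":0,"rx":0,"ry":0,"rz":0,"hand":0}]' 40
```

```text
clock: 6.32
eef_pos: [548.4, 6.2, 119.0]
tcp_rot: [3.141, 0.002, 3.035]
contact_force: [-1.4, 0.1, 6.7]
opening: 0.139
grasp_force: 38.9
```

```bash
python3 -m creep '[{"x":12,"y":3.6,"z":0,"rx":0,"ry":0,"rz":0.05,"hand":0},{"x":12,"y":3.6,"z":0,"rx":0,"ry":0,"rz":0.05,"hand":0},{"x":24.1,"y":7.9,"z":0,"rx":0,"ry":0,"rz":0.1,"hand":0},{"x":24.1,"y":7.9,"z":0,"rx":0,"ry":0,"rz":0.1,"hand":0},{"x":24.1,"y":7.9,"z":0,"rx":0,"ry":0,"rz":0.1,"hand":0},{"x":24.1,"y":7.9,"z":0,"rx":0,"ry":0,"rz":0.1,"hand":0}]'
```

```text
clock: 7.08
eef_pos: [441.9, 76.9, 118.7]
tcp_rot: [-3.134, -0.003, 2.532]
contact_force: [-16.2, -16.8, 29.5]
opening: 0.138
grasp_force: 38.9
```

```bash
python3 -m creep '[{"x":24.9,"y":4.9,"z":-3,"rx":0,"ry":0,"rz":0.1,"hand":0},{"x":24.1,"y":7.9,"z":0,"rx":0,"ry":0,"rz":0.1,"hand":0},{"x":24.1,"y":7.9,"z":0,"rx":0,"ry":0,"rz":0.1,"hand":0}]'
```

```text
clock: 7.45
eef_pos: [399.8, 140.9, 119.6]
tcp_rot: [-3.134, -0.002, 2.232]
contact_force: [-6.1, -3.8, -6.9]
opening: 0.139
grasp_force: 43.2
```

Forces small. Continue.

```bash
python3 -m creep '[{"x":24.1,"y":7.8,"z":0,"rx":0,"ry":0,"rz":0.1,"hand":0},{"x":24.1,"y":7.8,"z":0,"rx":0,"ry":0,"rz":0.1,"hand":0},{"x":24.1,"y":7.8,"z":0,"rx":0,"ry":0,"rz":0.1,"hand":0},{"x":24.1,"y":7.8,"z":0,"rx":0,"ry":0,"rz":0.1,"hand":0},{"x":24.1,"y":7.8,"z":0,"rx":0,"ry":0,"rz":0.1,"hand":0},{"x":24.1,"y":7.8,"z":0,"rx":0,"ry":0,"rz":0.1,"hand":0}]'
```

```text
clock: 8.2
eef_pos: [380.3, 289.2, 119.4]
tcp_rot: [-3.125, 0.005, 1.629]
contact_force: [-34.0, 4.4, 13.5]
opening: 0.136
grasp_force: 47.3
```

```bash
python3 -m creep '[{"x":25.1,"y":3.8,"z":-1,"rx":0,"ry":0,"rz":0.1,"hand":0},{"x":24.1,"y":7,"z":0,"rx":0,"ry":0,"rz":0.1,"hand":0},{"x":24.1,"y":7,"z":0,"rx":0,"ry":0,"rz":0.1,"hand":0},{"x":0,"y":0,"z":0,"rx":0,"ry":0,"rz":0,"hand":0}]'
```

```text
clock: 8.7
eef_pos: [405.2, 364.0, 119.8]
tcp_rot: [-3.134, 0.003, 1.333]
contact_force: [-16.2, 8.3, -8.1]
opening: 0.136
grasp_force: 43.5
```

```bash
python3 -m creep '[{"x":0,"y":0,"z":0,"rx":0,"ry":0,"rz":0,"hand":85},{"x":0,"y":0,"z":0,"rx":0,"ry":0,"rz":0,"hand":85},{"x":0,"y":0,"z":-45,"rx":0,"ry":0,"rz":0,"hand":85},{"x":0,"y":0,"z":-45,"rx":0,"ry":0,"rz":0,"hand":85},{"x":-36,"y":35.3,"z":-15,"rx":0,"ry":0,"rz":0,"hand":85},{"x":-36,"y":35.3,"z":-15,"rx":0,"ry":0,"rz":0,"hand":85},{"x":-36,"y":35.3,"z":-15,"rx":0,"ry":0,"rz":0,"hand":85},{"x":-36,"y":35.3,"z":-15,"rx":0,"ry":0,"rz":0,"hand":85},{"x":-36,"y":35.3,"z":-15,"rx":0,"ry":0,"rz":0,"hand":85},{"x":-36,"y":35.3,"z":-15,"rx":0,"ry":0,"rz":0,"hand":85},{"x":0,"y":0,"z":0,"rx":0,"ry":0,"rz":-0.172,"hand":85},{"x":0,"y":0,"z":0,"rx":0,"ry":0,"rz":-0.172,"hand":85},{"x":0,"y":0,"z":0,"rx":0,"ry":0,"rz":-0.172,"hand":85},{"x":0,"y":0,"z":0,"rx":0,"ry":0,"rz":-0.172,"hand":85},{"x":0,"y":0,"z":0,"rx":0,"ry":0,"rz":-0.172,"hand":85},{"x":0,"y":0,"z":0,"rx":0,"ry":0,"rz":-0.172,"hand":85},{"x":0,"y":0,"z":0,"rx":0,"ry":0,"rz":-0.172,"hand":85},{"x":0,"y":0,"z":0,"rx":0,"ry":0,"rz":-0.172,"hand":85},{"x":0,"y":0,"z":0,"rx":0,"ry":0,"rz":-0.172,"hand":85},{"x":0,"y":0,"z":0,"rx":0,"ry":0,"rz":-0.172,"hand":85}]'; python3 - <<'E'
from h import *
from scipy.optimize import least_squares
np.set_printoptions(precision=1,suppress=True)
P=np.array([(548.4,6.2),(441.9,76.9),(399.8,140.9),(380.3,289.2),(405.2,364)])
r=least_squares(lambda q:np.hypot(*(P-q[:2]).T)-254,[636,242]);print(r.x,r.fun)
snap("wrist","w2"); c=get_calibration("wrist")
print([proj("wrist",X,c) for X in ([617.5,103.5,142],[549,6,156])])
E
```

```text
clock: 11.2
eef_pos: [565.0, 103.0, 302.4]
tcp_rot: [3.142, 0.001, 3.06]
contact_force: [-0.3, -0.4, 0.4]
opening: 0.992
grasp_force: 0.0
[630.7 246.7] [ 0.2 -0.1 -0.1 -0.1  0.2]
[array([261.3, 229.5]), array([148.1, 170.9])]
```

View pics/w2.png

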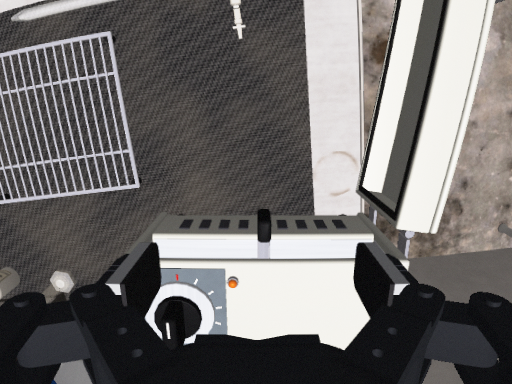

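Tab top is centred near (264,224); predicted (261,229). Door is wide open, the shelf front visible across (155–370, 228).

```bash
python3 -m creep '[{"x":-26,"y":3.4,"z":0,"rx":0,"ry":0,"rz":0,"hand":85},{"x":-26,"y":3.4,"z":0,"rx":0,"ry":0,"rz":0,"hand":85},{"x":0,"y":0,"z":45,"rx":0,"ry":0,"rz":0,"hand":85},{"x":0,"y":0,"z":45,"rx":0,"ry":0,"rz":0,"hand":85},{"x":0,"y":0,"z":45,"rx":0,"ry":0,"rz":0,"hand":85},{"x":0,"y":0,"z":30,"rx":0,"ry":0,"rz":0,"hand":85},{"x":0,"y":0,"z":25,"rx":0,"ry":0,"rz":0,"hand":85},{"x":0,"y":0,"z":0,"rx":0,"ry":0,"rz":0,"hand":0},{"x":0,"y":0,"z":0,"rx":0,"ry":0,"rz":0,"hand":0},{"x":0,"y":0,"z":0,"rx":0,"ry":0,"rz":0,"hand":0},{"x":0,"y":0,"z":0,"rx":0,"ry":0,"rz":0,"hand":0},{"x":0,"y":0,"z":0,"rx":0,"ry":0,"rz":0,"hand":0},{"x":0,"y":0,"z":0,"rx":0,"ry":0,"rz":0,"hand":0}]' 40
```

```text
clock: 12.88
eef_pos: [617.7, 105.7, 112.9]
tcp_rot: [3.141, 0.002, 3.055]
contact_force: [-1.4, -1.4, 5.7]
opening: 0.155
grasp_force: 39.5
```

```bash
python3 -m creep '[{"x":15,"y":0,"z":0,"rx":0,"ry":0,"rz":0,"hand":0},{"x":25,"y":0,"z":0,"rx":0,"ry":0,"rz":0,"hand":0},{"x":25,"y":0,"z":0,"rx":0,"ry":0,"rz":0,"hand":0},{"x":25,"y":0,"z":0,"rx":0,"ry":0,"rz":0,"hand":0},{"x":25,"y":0,"z":0,"rx":0,"ry":0,"rz":0,"hand":0},{"x":25,"y":0,"z":0,"rx":0,"ry":0,"rz":0,"hand":0},{"x":25,"y":0,"z":0,"rx":0,"ry":0,"rz":0,"hand":0},{"x":25,"y":0,"z":0,"rx":0,"ry":0,"rz":0,"hand":0},{"x":10,"y":0,"z":0,"rx":0,"ry":0,"rz":0,"hand":0},{"x":0,"y":0,"z":0,"rx":0,"ry":0,"rz":0,"hand":0}]'
```

```text
clock: 14.12
eef_pos: [418.3, 122.4, 112.8]
tcp_rot: [-3.141, 0.003, 3.056]
contact_force: [1.8, -9.2, 11.1]
opening: 0.155
grasp_force: 44.8
```

```bash
python3 -m creep '[{"x":5,"y":0,"z":0,"rx":0,"ry":0,"rz":0,"hand":0},{"x":0,"y":0,"z":0,"rx":0,"ry":0,"rz":0,"hand":0},{"x":0,"y":0,"z":0,"rx":0,"ry":0,"rz":0,"hand":85},{"x":0,"y":0,"z":0,"rx":0,"ry":0,"rz":0,"hand":85},{"x":0,"y":0,"z":0,"rx":0,"ry":0,"rz":0,"hand":85},{"x":0,"y":0,"z":-45,"rx":0,"ry":0,"rz":0,"hand":85},{"x":0,"y":0,"z":-45,"rx":0,"ry":0,"rz":0,"hand":85},{"x":0,"y":0,"z":-45,"rx":0,"ry":0,"rz":0,"hand":85},{"x":-23,"y":-38,"z":-35,"rx":0,"ry":0,"rz":0,"hand":85},{"x":-23,"y":-38,"z":-35,"rx":0,"ry":0,"rz":0,"hand":85},{"x":-23,"y":-38,"z":-35,"rx":0,"ry":0,"rz":0,"hand":85},{"x":0,"y":0,"z":-30,"rx":0,"ry":0,"rz":0,"hand":85},{"x":0,"y":0,"z":0,"rx":0,"ry":0,"rz":0,"hand":85}]'; python3 - <<'E'
from h import *
snap("wrist","w3")
E
```

```text
clock: 15.75
eef_pos: [472.6, 3.7, 383.6]
tcp_rot: [3.141, 0.003, 3.054]
contact_force: [0.4, 0.9, -0.8]
opening: 0.995
grasp_force: 0.0
```

View pics/w3.png

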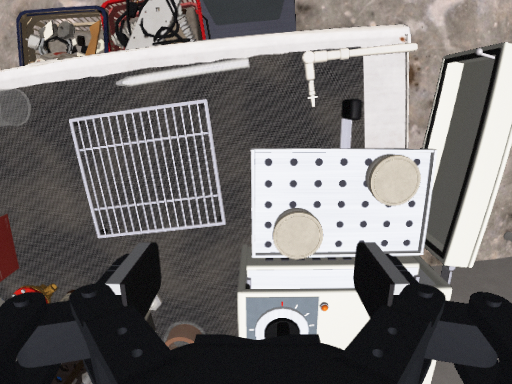

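Two tins at about (395,180) and (298,233); rack corners (71,120), (206,101), (225,224), (100,237); shelf fully out.

```bash
python3 - <<'E'
from h import *
np.set_printoptions(precision=1,suppress=True)
c=get_calibration("wrist"); im=cv2.imread("pics/w3.png")
hsv=cv2.cvtColor(im,cv2.COLOR_BGR2HSV)
print(hsv[180,395],hsv[233,298],hsv[175,330])
m=((hsv[...,1]>20)&(hsv[...,1]<90)&(hsv[...,2]>150)&(abs(hsv[...,0].astype(int)-int(hsv[180,395,0]))<10)).astype(np.uint8)
m=cv2.morphologyEx(m,cv2.MORPH_OPEN,np.ones((5,5)))
n,l,st,ce=cv2.connectedComponentsWithStats(m)
for i in range(1,n):
    if st[i,4]>700:
        ct,_=cv2.findContours((l==i).astype(np.uint8),cv2.RETR_EXTERNAL,2)
        (u,v),r=cv2.minEnclosingCircle(ct[0]); p=onz("wrist",u,v,130,c)
        print(st[i],(u,v),r,p,"diam",np.linalg.norm(onz("wrist",u+r,v,130,c)-onz("wrist",u-r,v,130,c)))
for p in [(71,120),(206,101),(225,224),(100,237)]: print("rack",onz("wrist",*p,18,c))
for p in [(251,150),(434,150),(351,101)]: print("shelf",onz("wrist",*p,109 if p[1]>120 else 142,c))
E
```

```text
[ 17  26 210] [ 20  25 212] [114   5 247]
[ 466    0   46   46 1128] (492.0423583984375, 20.31355857849121) 27.78557777404785 [325.3 294.6 130. ] diam 75.4563514150275
[ 371  155   49   50 1891] (395.0, 180.0) 26.24890899658203 [509.6 173.3 130. ] diam 67.85398004030716
[ 273  213   50   46 1789] (297.5330505371094, 234.7313995361328) 24.74994659423828 [571.4  47.8 130. ] diam 63.79555372326592
rack [ 400.1 -279.7   18. ]
rack [393.8 -65.5  18. ]
rack [589.5 -58.3  18. ]
rack [ 595.8 -272.7   18. ]
shelf [460.8  -2.6 109. ]
shelf [479.3 233.9 109. ]
shelf [410.1 116.1 142. ]
```

```bash
python3 -m creep '[{"x":-5.5,"y":43,"z":30,"rx":0,"ry":0,"rz":0,"hand":80},{"x":-5.5,"y":43,"z":30,"rx":0,"ry":0,"rz":0,"hand":80},{"x":-5.5,"y":43,"z":30,"rx":0,"ry":0,"rz":0,"hand":80},{"x":-5.5,"y":43,"z":30,"rx":0,"ry":0,"rz":0,"hand":80},{"x":0,"y":0,"z":40,"rx":0,"ry":0,"rz":0,"hand":80},{"x":0,"y":0,"z":40,"rx":0,"ry":0,"rz":0,"hand":80},{"x":0,"y":0,"z":40,"rx":0,"ry":0,"rz":0,"hand":80},{"x":0,"y":0,"z":25,"rx":0,"ry":0,"rz":0,"hand":80},{"x":0,"y":0,"z":16,"rx":0,"ry":0,"rz":0,"hand":80},{"x":0,"y":0,"z":0,"rx":0,"ry":0,"rz":0,"hand":80}]'; python3 - <<'E'
from h import *
snap("wrist","w4")
E
```

```text
clock: 17.05
eef_pos: [507.3, 173.3, 99.4]
tcp_rot: [-3.14, -0.003, 3.055]
contact_force: [-0.1, -0.2, 0.4]
opening: 0.937
grasp_force: 0.0
```

View pics/w4.png

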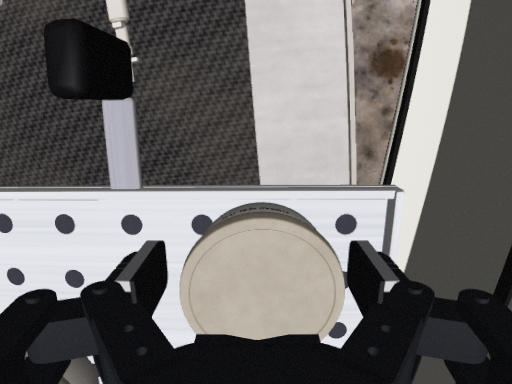

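Lid (180–345, centre ~262,285) sits between the pads. Grip.

```bash
python3 -m creep '[{"x":0,"y":0,"z":0,"rx":0,"ry":0,"rz":0,"hand":40},{"x":0,"y":0,"z":0,"rx":0,"ry":0,"rz":0,"hand":40},{"x":0,"y":0,"z":0,"rx":0,"ry":0,"rz":0,"hand":40},{"x":0,"y":0,"z":0,"rx":0,"ry":0,"rz":0,"hand":40},{"x":0,"y":0,"z":-20,"rx":0,"ry":0,"rz":0,"hand":40},{"x":0,"y":0,"z":-30,"rx":0,"ry":0,"rz":0,"hand":40}]' 50; python3 - <<'E'
from h import *
snap("wrist","w5"); snap("scene","s5")
E
```

```text
clock: 17.85
eef_pos: [508.1, 173.2, 151.2]
tcp_rot: [-3.141, -0.001, 3.055]
contact_force: [0.4, -0.5, -1.8]
opening: 0.732
grasp_force: 54.7
```

```bash
python3 -m creep '[{"x":0,"y":0,"z":-40,"rx":0,"ry":0,"rz":0,"hand":40},{"x":-6.4,"y":-36.2,"z":0,"rx":0,"ry":0,"rz":0,"hand":40},{"x":-6.4,"y":-36.2,"z":0,"rx":0,"ry":0,"rz":0,"hand":40},{"x":-6.4,"y":-36.2,"z":0,"rx":0,"ry":0,"rz":0,"hand":40},{"x":-6.4,"y":-36.2,"z":0,"rx":0,"ry":0,"rz":0,"hand":40},{"x":-6.4,"y":-36.2,"z":0,"rx":0,"ry":0,"rz":0,"hand":40},{"x":-6.4,"y":-36.2,"z":0,"rx":0,"ry":0,"rz":0,"hand":40},{"x":-6.4,"y":-36.2,"z":0,"rx":0,"ry":0,"rz":0,"hand":40},{"x":-6.4,"y":-36.2,"z":0,"rx":0,"ry":0,"rz":0,"hand":40},{"x":0,"y":0,"z":0,"rx":0,"ry":0,"rz":0,"hand":40}]'; python3 - <<'E'
from h import *
np.set_printoptions(precision=1,suppress=True)
snap("wrist","w6");c=get_calibration("wrist")
a=np.radians(1.8);R=np.array([[np.cos(a),-np.sin(a)],[np.sin(a),np.cos(a)]])
for q in [(-100,-110),(-100,110),(100,110),(100,-110)]: print(proj("wrist",[*(R@q+[495,-171]),18],c))
E
```

```text
clock: 19.2
eef_pos: [534.4, -121.5, 190.3]
tcp_rot: [-3.141, 0.0, 3.052]
contact_force: [-0.2, 0.3, -0.8]
opening: 0.731
grasp_force: 55.2
[68.6 48.4]
[306.   12.9]
[322.9 224.8]
[113.6 247.5]
```

View pics/w6.png

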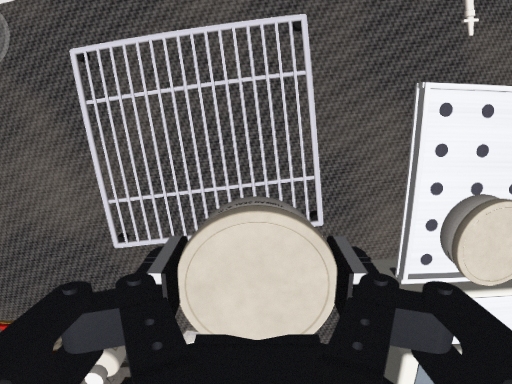

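Rack corners (71,48), (305,15), (322,224), (116,247) match prediction; tin held level. Lower and release.

```bash
python3 -m creep '[{"x":0,"y":0,"z":40,"rx":0,"ry":0,"rz":0,"hand":40},{"x":0,"y":0,"z":40,"rx":0,"ry":0,"rz":0,"hand":40},{"x":0,"y":0,"z":40,"rx":0,"ry":0,"rz":0,"hand":40},{"x":0,"y":0,"z":30,"rx":0,"ry":0,"rz":0,"hand":40},{"x":0,"y":0,"z":14,"rx":0,"ry":0,"rz":0,"hand":40},{"x":0,"y":0,"z":7,"rx":0,"ry":0,"rz":0,"hand":40},{"x":0,"y":0,"z":0,"rx":0,"ry":0,"rz":0,"hand":40}]'
```

```text
clock: 20.12
eef_pos: [535.1, -119.2, 20.7]
tcp_rot: [-3.142, 0.001, 3.055]
contact_force: [0.9, -0.9, -0.8]
opening: 0.73
grasp_force: 55.3
```

```bash
python3 -m creep '[{"x":0,"y":0,"z":2.5,"rx":0,"ry":0,"rz":0,"hand":40},{"x":0,"y":0,"z":0,"rx":0,"ry":0,"rz":0,"hand":80},{"x":0,"y":0,"z":0,"rx":0,"ry":0,"rz":0,"hand":80},{"x":0,"y":0,"z":0,"rx":0,"ry":0,"rz":0,"hand":80},{"x":0,"y":0,"z":-30,"rx":0,"ry":0,"rz":0,"hand":80},{"x":0,"y":0,"z":-50,"rx":0,"ry":0,"rz":0,"hand":80},{"x":0,"y":0,"z":-50,"rx":0,"ry":0,"rz":0,"hand":80},{"x":0,"y":0,"z":-50,"rx":0,"ry":0,"rz":0,"hand":80},{"x":-5,"y":42.4,"z":0,"rx":0,"ry":0,"rz":0,"hand":80},{"x":-5,"y":42.4,"z":0,"rx":0,"ry":0,"rz":0,"hand":80},{"x":-5,"y":42.4,"z":0,"rx":0,"ry":0,"rz":0,"hand":80},{"x":-5,"y":42.4,"z":0,"rx":0,"ry":0,"rz":0,"hand":80},{"x":0,"y":0,"z":0,"rx":0,"ry":0,"rz":0,"hand":80}]'; python3 - <<'E'
from h import *
np.set_printoptions(precision=1,suppress=True)
c=get_calibration("wrist"); im=cv2.cvtColor(snap("wrist","w7"),cv2.COLOR_RGB2BGR)
hsv=cv2.cvtColor(im,cv2.COLOR_BGR2HSV).astype(int)
m=((hsv[...,1]>18)&(hsv[...,1]<90)&(hsv[...,2]>120)&(abs(hsv[...,0]-18)<10)).astype(np.uint8)
m=cv2.morphologyEx(m,cv2.MORPH_OPEN,np.ones((5,5)))
n,l,st,ce=cv2.connectedComponentsWithStats(m)
for i in range(1,n):
    if st[i,4]>700: print(st[i])
E
```

```text
clock: 21.75
eef_pos: [569.4, 50.1, 197.0]
tcp_rot: [3.141, 0.0, 3.058]
contact_force: [0.1, -0.6, 0.5]
opening: 0.939
grasp_force: 0.0
[  39  129   66   69 3528]
[ 207  170   96   91 6826]
```

View pics/w7.png

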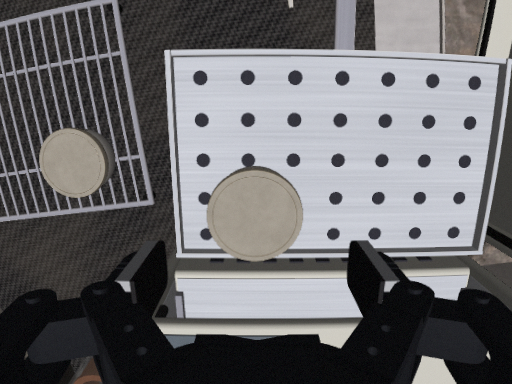

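Tin 1 lies flat on the rack (74,163); tin 2 lid centre at (254.5,214.5).

```bash
python3 - <<'E'
from h import *
print(onz("wrist",254.5,214.5,130),onz("wrist",207,214.5,130)-onz("wrist",303,214.5,130))
print("tin1",onz("wrist",74,163,48),[onz("wrist",*p,18) for p in [(152,203),(117,2)]])
E
```

```text
[573.77303161  46.52491075 130.        ] [ -5.30325689 -64.08070223   0.        ]
tin1 [ 538.55671478 -117.96086441   48.        ] [array([590.68311971, -61.2573219 ,  18.        ]), array([397.83379194, -65.91381157,  18.        ])]
```

```bash
python3 -m creep '[{"x":-2.4,"y":-3.4,"z":30,"rx":0,"ry":0,"rz":0,"hand":80},{"x":0,"y":0,"z":30,"rx":0,"ry":0,"rz":0,"hand":80},{"x":0,"y":0,"z":25,"rx":0,"ry":0,"rz":0,"hand":80},{"x":0,"y":0,"z":12,"rx":0,"ry":0,"rz":0,"hand":80},{"x":0,"y":0,"z":0,"rx":0,"ry":0,"rz":0,"hand":80},{"x":0,"y":0,"z":0,"rx":0,"ry":0,"rz":0,"hand":40},{"x":0,"y":0,"z":0,"rx":0,"ry":0,"rz":0,"hand":40},{"x":0,"y":0,"z":0,"rx":0,"ry":0,"rz":0,"hand":40},{"x":0,"y":0,"z":0,"rx":0,"ry":0,"rz":0,"hand":40}]' 50
```

```text
clock: 22.92
eef_pos: [572.5, 44.0, 101.8]
tcp_rot: [3.141, 0.003, 3.055]
contact_force: [-0.4, -1.4, 7.0]
opening: 0.725
grasp_force: 54.5
```

```bash
python3 -m creep '[{"x":0,"y":0,"z":-20,"rx":0,"ry":0,"rz":0,"hand":40},{"x":0,"y":0,"z":-35,"rx":0,"ry":0,"rz":0,"hand":40},{"x":0,"y":0,"z":-35,"rx":0,"ry":0,"rz":0,"hand":40},{"x":11.5,"y":-34.4,"z":0,"rx":0,"ry":0,"rz":0,"hand":40},{"x":11.5,"y":-34.4,"z":0,"rx":0,"ry":0,"rz":0,"hand":40},{"x":11.5,"y":-34.4,"z":0,"rx":0,"ry":0,"rz":0,"hand":40},{"x":11.5,"y":-34.4,"z":0,"rx":0,"ry":0,"rz":0,"hand":40},{"x":11.5,"y":-34.4,"z":0,"rx":0,"ry":0,"rz":0,"hand":40},{"x":11.5,"y":-34.4,"z":0,"rx":0,"ry":0,"rz":0,"hand":40},{"x":11.5,"y":-34.4,"z":0,"rx":0,"ry":0,"rz":0,"hand":40},{"x":11.5,"y":-34.4,"z":0,"rx":0,"ry":0,"rz":0,"hand":40},{"x":0,"y":0,"z":0,"rx":0,"ry":0,"rz":0,"hand":40}]'; python3 - <<'E'
from h import *
snap("wrist","w8")
E
```

```text
clock: 24.42
eef_pos: [454.9, -223.7, 190.7]
tcp_rot: [-3.141, 0.001, 3.052]
contact_force: [0.4, 0.4, -0.8]
opening: 0.719
grasp_force: 54.8
```

View pics/w8.png

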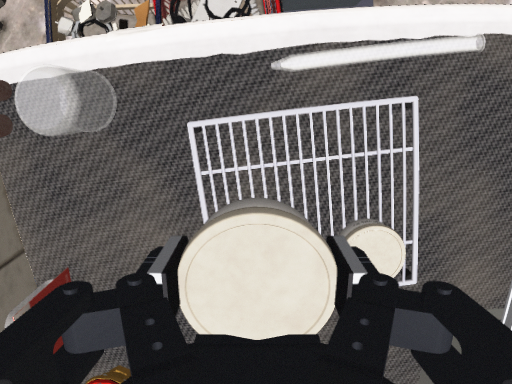

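Held tin is level; rack corners (189,124), (417,97), (415,283); tin 1 at (375,252). Check for a rack shift.

```bash
python3 - <<'E'
from h import *
for p in [(189,124),(417,97),(415,283)]: print(onz("wrist",*p,18))
print(onz("wrist",375,252,48))
E
```

```text
[ 401.18140916 -282.30965851   18.        ]
[393.42563042 -65.60390725  18.        ]
[591.3780163  -59.68504566  18.        ]
[ 533.68679531 -116.50992359   48.        ]
```

Unmoved. Place: the bottom touches at TCP ≈ 19.8.

```bash
python3 -m creep '[{"x":0,"y":0,"z":40,"rx":0,"ry":0,"rz":0,"hand":40},{"x":0,"y":0,"z":40,"rx":0,"ry":0,"rz":0,"hand":40},{"x":0,"y":0,"z":40,"rx":0,"ry":0,"rz":0,"hand":40},{"x":0,"y":0,"z":30,"rx":0,"ry":0,"rz":0,"hand":40},{"x":0,"y":0,"z":12,"rx":0,"ry":0,"rz":0,"hand":40},{"x":0,"y":0,"z":7.5,"rx":0,"ry":0,"rz":0,"hand":40},{"x":0,"y":0,"z":0,"rx":0,"ry":0,"rz":0,"hand":40}]'
```

```text
clock: 25.35
eef_pos: [456.1, -222.0, 21.1]
tcp_rot: [-3.141, 0.001, 3.055]
contact_force: [-0.2, -0.0, -0.7]
opening: 0.726
grasp_force: 54.8
```

```bash
python3 -m creep '[{"x":0,"y":0,"z":1.5,"rx":0,"ry":0,"rz":0,"hand":40},{"x":0,"y":0,"z":0,"rx":0,"ry":0,"rz":0,"hand":80},{"x":0,"y":0,"z":0,"rx":0,"ry":0,"rz":0,"hand":80},{"x":0,"y":0,"z":0,"rx":0,"ry":0,"rz":0,"hand":80},{"x":0,"y":0,"z":-30,"rx":0,"ry":0,"rz":0,"hand":80},{"x":0,"y":0,"z":-50,"rx":0,"ry":0,"rz":0,"hand":80},{"x":0,"y":0,"z":-50,"rx":0,"ry":0,"rz":0,"hand":80},{"x":0,"y":0,"z":-50,"rx":0,"ry":0,"rz":0,"hand":80},{"x":8.5,"y":42.4,"z":0,"rx":0,"ry":0,"rz":0,"hand":80},{"x":8.5,"y":42.4,"z":0,"rx":0,"ry":0,"rz":0,"hand":80},{"x":8.5,"y":42.4,"z":0,"rx":0,"ry":0,"rz":0,"hand":80},{"x":8.5,"y":42.4,"z":0,"rx":0,"ry":0,"rz":0,"hand":80},{"x":8.5,"y":42.4,"z":0,"rx":0,"ry":0,"rz":0,"hand":80},{"x":8.5,"y":42.4,"z":0,"rx":0,"ry":0,"rz":0,"hand":80},{"x":8.5,"y":42.4,"z":0,"rx":0,"ry":0,"rz":0,"hand":80},{"x":8.5,"y":42.4,"z":0,"rx":0,"ry":0,"rz":0,"hand":80},{"x":0,"y":0,"z":0,"rx":0,"ry":0,"rz":0,"hand":80}]'; python3 - <<'E'
from h import *
snap("side","d9"); snap("scene","s9"); a=cv2.imread("pics/s9.png")[150:320,150:350]
cv2.imwrite("pics/c9.png",cv2.resize(a,None,fx=3,fy=3,interpolation=cv2.INTER_CUBIC))
E
```

```text
clock: 27.48
eef_pos: [417.0, 123.8, 199.3]
tcp_rot: [3.141, 0.0, 3.058]
contact_force: [0.1, 0.6, 0.1]
opening: 0.936
grasp_force: 0.0
```

View pics/c9.png

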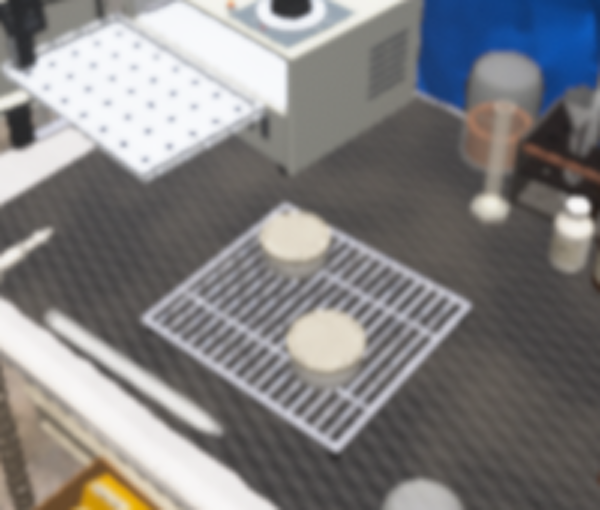

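Both tins lie flat on the rack ((295,240) and (327,343)), and the shelf is empty. Grip the tab and push home.

```bash
python3 -m creep '[{"x":0,"y":-1,"z":30,"rx":0,"ry":0,"rz":0,"hand":60},{"x":0,"y":0,"z":30,"rx":0,"ry":0,"rz":0,"hand":60},{"x":0,"y":0,"z":27,"rx":0,"ry":0,"rz":0,"hand":60},{"x":0,"y":0,"z":0,"rx":0,"ry":0,"rz":0,"hand":0},{"x":0,"y":0,"z":0,"rx":0,"ry":0,"rz":0,"hand":0},{"x":0,"y":0,"z":0,"rx":0,"ry":0,"rz":0,"hand":0},{"x":0,"y":0,"z":0,"rx":0,"ry":0,"rz":0,"hand":0},{"x":0,"y":0,"z":0,"rx":0,"ry":0,"rz":0,"hand":0},{"x":-15,"y":0,"z":0,"rx":0,"ry":0,"rz":0,"hand":0},{"x":-25,"y":0,"z":0,"rx":0,"ry":0,"rz":0,"hand":0},{"x":-25,"y":0,"z":0,"rx":0,"ry":0,"rz":0,"hand":0},{"x":-25,"y":0,"z":0,"rx":0,"ry":0,"rz":0,"hand":0},{"x":-25,"y":0,"z":0,"rx":0,"ry":0,"rz":0,"hand":0},{"x":-25,"y":0,"z":0,"rx":0,"ry":0,"rz":0,"hand":0},{"x":-25,"y":0,"z":0,"rx":0,"ry":0,"rz":0,"hand":0},{"x":-20,"y":0,"z":0,"rx":0,"ry":0,"rz":0,"hand":0},{"x":-10,"y":0,"z":0,"rx":0,"ry":0,"rz":0,"hand":0},{"x":0,"y":0,"z":0,"rx":0,"ry":0,"rz":0,"hand":0}]' 40
```

```text
clock: 29.82
eef_pos: [613.4, 106.0, 113.5]
tcp_rot: [3.138, 0.003, 3.054]
contact_force: [1.5, 12.9, -3.8]
opening: 0.155
grasp_force: 43.5
```

```bash
python3 -m creep '[{"x":-3,"y":0,"z":0,"rx":0,"ry":0,"rz":0,"hand":0},{"x":-3,"y":0,"z":0,"rx":0,"ry":0,"rz":0,"hand":0},{"x":0,"y":0,"z":0,"rx":0,"ry":0,"rz":0,"hand":0}]'
```

```text
clock: 30.2
eef_pos: [616.6, 105.7, 113.5]
tcp_rot: [3.138, -0.002, 3.055]
contact_force: [-5.8, 13.3, 2.2]
opening: 0.158
grasp_force: 44.3
```

```bash
python3 -m creep '[{"x":-4,"y":0,"z":0,"rx":0,"ry":0,"rz":0,"hand":0},{"x":0,"y":0,"z":0,"rx":0,"ry":0,"rz":0,"hand":0},{"x":0,"y":0,"z":0,"rx":0,"ry":0,"rz":0,"hand":0}]'
```

```text
clock: 30.58
eef_pos: [616.6, 105.7, 113.4]
tcp_rot: [3.139, -0.009, 3.055]
contact_force: [-22.7, 15.5, 13.7]
opening: 0.157
grasp_force: 46.4
```

```bash
python3 -m creep '[{"x":1,"y":0,"z":0,"rx":0,"ry":0,"rz":0,"hand":60},{"x":0,"y":0,"z":0,"rx":0,"ry":0,"rz":0,"hand":60},{"x":0,"y":0,"z":-35,"rx":0,"ry":0,"rz":0,"hand":60},{"x":0,"y":0,"z":-35,"rx":0,"ry":0,"rz":0,"hand":60},{"x":0,"y":0,"z":-40,"rx":0,"ry":0,"rz":0,"hand":60},{"x":33,"y":34.1,"z":0,"rx":0,"ry":0,"rz":0,"hand":60},{"x":33,"y":34.1,"z":0,"rx":0,"ry":0,"rz":0,"hand":60},{"x":33,"y":34.1,"z":0,"rx":0,"ry":0,"rz":0,"hand":60},{"x":33,"y":34.1,"z":0,"rx":0,"ry":0,"rz":0,"hand":60},{"x":33,"y":34.1,"z":0,"rx":0,"ry":0,"rz":0,"hand":60},{"x":33,"y":34.1,"z":0,"rx":0,"ry":0,"rz":0,"hand":60},{"x":31,"y":34.1,"z":0,"rx":0,"ry":0,"rz":0,"hand":60}]';python3 -m creep '[{"x":0,"y":0,"z":0,"rx":0,"ry":0,"rz":0.1722,"hand":60},{"x":0,"y":0,"z":0,"rx":0,"ry":0,"rz":0.1722,"hand":60},{"x":0,"y":0,"z":0,"rx":0,"ry":0,"rz":0.1722,"hand":60},{"x":0,"y":0,"z":0,"rx":0,"ry":0,"rz":0.1722,"hand":60},{"x":0,"y":0,"z":0,"rx":0,"ry":0,"rz":0.1722,"hand":60},{"x":0,"y":0,"z":0,"rx":0,"ry":0,"rz":0.1722,"hand":60},{"x":0,"y":0,"z":0,"rx":0,"ry":0,"rz":0.1722,"hand":60},{"x":0,"y":0,"z":0,"rx":0,"ry":0,"rz":0.1722,"hand":60},{"x":0,"y":0,"z":0,"rx":0,"ry":0,"rz":0.1722,"hand":60},{"x":0,"y":0,"z":0,"rx":0,"ry":0,"rz":0.1722,"hand":60},{"x":0,"y":0,"z":0,"rx":0,"ry":0,"rz":0,"hand":60}]'; python3 - <<'E'
from h import *
print(proj("wrist",[404.5,364,156]))
snap("wrist","w10")
E
```

```text
clock: 32.08
eef_pos: [412.6, 361.8, 223.0]
tcp_rot: [3.141, 0.001, 3.054]
contact_force: [-0.0, 0.8, 0.2]
opening: 0.702
grasp_force: 0.0
clock: 33.45
eef_pos: [413.6, 360.7, 222.7]
tcp_rot: [3.141, -0.001, 1.334]
contact_force: [-1.1, -0.1, 0.3]
opening: 0.702
grasp_force: 0.0
[242.73188859 204.85995127]
```

View pics/w10.png

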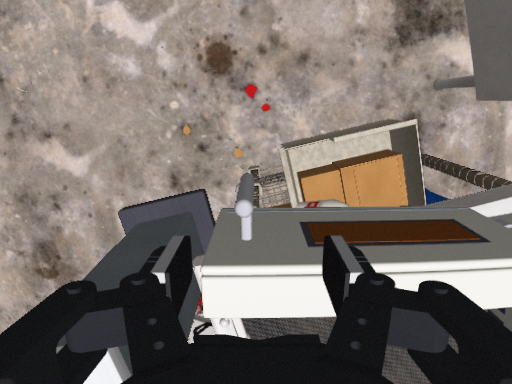

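Handle top at (243,209), predicted (243,205). Descend and grip.

```bash
python3 -m creep '[{"x":-1.5,"y":-9.5,"z":0,"rx":0,"ry":0,"rz":0,"hand":60},{"x":0,"y":0,"z":40,"rx":0,"ry":0,"rz":0,"hand":60},{"x":0,"y":0,"z":40,"rx":0,"ry":0,"rz":0,"hand":60},{"x":0,"y":0,"z":22,"rx":0,"ry":0,"rz":0,"hand":60},{"x":0,"y":0,"z":0,"rx":0,"ry":0,"rz":0,"hand":0},{"x":0,"y":0,"z":0,"rx":0,"ry":0,"rz":0,"hand":0},{"x":0,"y":0,"z":0,"rx":0,"ry":0,"rz":0,"hand":0},{"x":0,"y":0,"z":0,"rx":0,"ry":0,"rz":0,"hand":0},{"x":0,"y":0,"z":0,"rx":0,"ry":0,"rz":0,"hand":0}]' 40; python3 - <<'E'
import numpy as np
h=np.array([630.7,246.7])
# per-row tool shift for reverse arc, tool frame fixed to the door: handle->hinge in tool axes at measured poses
for p,y in [((404,361.5),1.334),((548.4,6.2),3.035)]:
    v=h-np.array(p);R=np.array([[np.cos(y),np.sin(y)],[np.sin(y),-np.cos(y)]]);r=R.T@v
    print(r,np.linalg.norm(v))
    for d in (-0.1,):
        c,s=np.cos(d),np.sin(d);print("shift",r-np.array([[c,-s],[s,c]])@r, np.degrees(np.arctan2(*v[::-1])))
E
```

```text
clock: 34.62
eef_pos: [404.6, 362.1, 121.6]
tcp_rot: [3.14, -0.002, 1.333]
contact_force: [2.8, -2.5, 7.4]
opening: 0.138
grasp_force: 39.7
[-58.41499598 247.30470728] 254.11007457399248
shift [-24.98110555  -4.59627519] -26.857476938877372
[-56.24588084 247.8909859 ] 254.1919353559432
shift [-25.0287992   -4.37679606] 71.10886152768138
```

```bash
python3 -m creep '[{"x":-25,"y":-4.5,"z":0,"rx":0,"ry":0,"rz":-0.1,"hand":0},{"x":-25,"y":-4.5,"z":0,"rx":0,"ry":0,"rz":-0.1,"hand":0},{"x":-25,"y":-4.5,"z":0,"rx":0,"ry":0,"rz":-0.1,"hand":0},{"x":-25,"y":-4.5,"z":0,"rx":0,"ry":0,"rz":-0.1,"hand":0},{"x":-25,"y":-4.5,"z":0,"rx":0,"ry":0,"rz":-0.1,"hand":0},{"x":-25,"y":-4.5,"z":0,"rx":0,"ry":0,"rz":-0.1,"hand":0},{"x":-25,"y":-4.5,"z":0,"rx":0,"ry":0,"rz":-0.1,"hand":0}]'
```

```text
clock: 35.5
eef_pos: [383.9, 188.3, 121.5]
tcp_rot: [3.139, -0.001, 2.036]
contact_force: [1.8, 1.0, 7.8]
opening: 0.138
grasp_force: 41.3
```

Very low force. Continue.

```bash
python3 -m creep '[{"x":-25,"y":-4.5,"z":0,"rx":0,"ry":0,"rz":-0.1,"hand":0},{"x":-25,"y":-4.5,"z":0,"rx":0,"ry":0,"rz":-0.1,"hand":0},{"x":-25,"y":-4.5,"z":0,"rx":0,"ry":0,"rz":-0.1,"hand":0},{"x":-25,"y":-4.5,"z":0,"rx":0,"ry":0,"rz":-0.1,"hand":0},{"x":-25,"y":-4.5,"z":0,"rx":0,"ry":0,"rz":-0.1,"hand":0},{"x":-25,"y":-4.5,"z":0,"rx":0,"ry":0,"rz":-0.1,"hand":0},{"x":-25,"y":-4.5,"z":0,"rx":0,"ry":0,"rz":-0.1,"hand":0},{"x":-25,"y":-4.5,"z":0,"rx":0,"ry":0,"rz":-0.1,"hand":0},{"x":-12.5,"y":-2.2,"z":0,"rx":0,"ry":0,"rz":-0.05,"hand":0}]'
```

```text
clock: 36.62
eef_pos: [513.1, 21.9, 121.5]
tcp_rot: [-3.141, 0.002, 2.885]
contact_force: [-2.8, -3.7, 12.9]
opening: 0.135
grasp_force: 41.9
```

```bash
python3 -m creep '[{"x":-12.5,"y":-2.2,"z":0,"rx":0,"ry":0,"rz":-0.05,"hand":0},{"x":-12.5,"y":-2.2,"z":0,"rx":0,"ry":0,"rz":-0.05,"hand":0},{"x":-12.5,"y":-2.2,"z":0,"rx":0,"ry":0,"rz":-0.05,"hand":0},{"x":-3,"y":-0.5,"z":0,"rx":0,"ry":0,"rz":0,"hand":0},{"x":0,"y":0,"z":0,"rx":0,"ry":0,"rz":0,"hand":0},{"x":0,"y":0,"z":0,"rx":0,"ry":0,"rz":0,"hand":0}]'
```

```text
clock: 37.38
eef_pos: [542.5, 9.4, 120.1]
tcp_rot: [3.141, -0.015, 3.032]
contact_force: [-27.6, 7.2, 24.8]
opening: 0.138
grasp_force: 44.8
```

```bash
python3 -m creep '[{"x":-2,"y":0,"z":-0.5,"rx":0,"ry":0,"rz":0,"hand":0},{"x":0,"y":0,"z":0,"rx":0,"ry":0,"rz":0,"hand":0},{"x":0,"y":0,"z":0,"rx":0,"ry":0,"rz":0,"hand":60},{"x":0,"y":0,"z":0,"rx":0,"ry":0,"rz":0,"hand":60},{"x":0,"y":0,"z":0,"rx":0,"ry":0,"rz":0,"hand":60},{"x":0,"y":0,"z":-35,"rx":0,"ry":0,"rz":0,"hand":60},{"x":0,"y":0,"z":-35,"rx":0,"ry":0,"rz":0,"hand":60},{"x":0,"y":0,"z":-37,"rx":0,"ry":0,"rz":0,"hand":60},{"x":0,"y":0,"z":0,"rx":0,"ry":0,"rz":0,"hand":60}]'; python3 - <<'E'
from h import *
im=cv2.cvtColor(snap("wrist","w11"),cv2.COLOR_RGB2BGR); print(sense()["eef_pos"])
print(proj("wrist",[549,6,156]),proj("wrist",[542,9,156]))
cv2.imwrite("pics/c11.png",np.hstack([im[150:384,150:400],cv2.imread("pics/w1.png")[150:384,150:400]]))
E
```

```text
clock: 38.5
eef_pos: [554.0, 7.7, 230.7]
tcp_rot: [3.141, 0.006, 3.033]
contact_force: [-0.0, -0.8, -0.1]
opening: 0.705
grasp_force: 0.0
[552.84662086   7.7408442  228.84674634]
[253.96394918 199.42638554] [257.26041488 189.03382289]
```

View pics/c11.png

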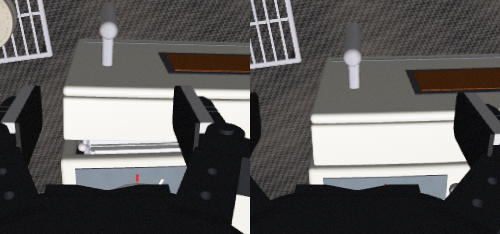

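The door is not shut: a gap shows between door and body at crop rows 138–157, with the handle at about (258,181).

```bash
python3 - <<'E'
from h import *
c=get_calibration("wrist")
p=onz("wrist",258,181,156,c);print(p)
h=np.array([630.7,246.7]);v=h-p[:2];print(np.linalg.norm(v),1.2411-np.arctan2(v[1],v[0]))
# gap as check: door back edge and body front edge at latch side
for q in [(215,138+150),(215,157+150)]: print(onz("wrist",*q,163,c))
print(onz("wrist",66+150,41+150,162,c),onz("wrist",240+150,45+150,162,c), onz("wrist",88+150,147+150,140,c))
E
```

```text
[536.53971995  10.08287272 156.        ]
254.6641381519742 0.04903606696151752
[609.66886912 -28.68834919 163.        ]
[625.42910426 -31.03702309 163.        ]
[538.87946123 -17.88839691 162.        ] [553.9970333   96.89224797 162.        ] [633.30071809 -16.29540545 140.        ]
```

```bash
python3 -m creep '[{"x":23,"y":0,"z":0,"rx":0,"ry":0,"rz":0,"hand":0},{"x":24,"y":0,"z":0,"rx":0,"ry":0,"rz":0,"hand":0},{"x":0,"y":0,"z":0,"rx":0,"ry":0,"rz":0,"hand":0},{"x":0,"y":0,"z":0,"rx":0,"ry":0,"rz":0,"hand":0},{"x":0,"y":0,"z":0,"rx":0,"ry":0,"rz":0,"hand":0},{"x":0,"y":0,"z":35,"rx":0,"ry":0,"rz":0,"hand":0},{"x":0,"y":0,"z":35,"rx":0,"ry":0,"rz":0,"hand":0},{"x":0,"y":0,"z":32,"rx":0,"ry":0,"rz":0,"hand":0},{"x":0,"y":0,"z":0,"rx":0,"ry":0,"rz":0,"hand":0},{"x":-8,"y":0,"z":0,"rx":0,"ry":0,"rz":0,"hand":0},{"x":-8,"y":0,"z":0,"rx":0,"ry":0,"rz":0,"hand":0},{"x":0,"y":0,"z":0,"rx":0,"ry":0,"rz":0,"hand":0}]'
```

```text
clock: 40.05
eef_pos: [522.2, 11.1, 126.7]
tcp_rot: [3.141, 0.001, 3.033]
contact_force: [-1.6, 0.1, 0.9]
opening: -0.001
grasp_force: 0.4
```

```bash
python3 -m creep '[{"x":-4,"y":0,"z":0,"rx":0,"ry":0,"rz":0,"hand":0},{"x":0,"y":0,"z":0,"rx":0,"ry":0,"rz":0,"hand":0}]'
```

```text
clock: 40.3
eef_pos: [522.8, 11.0, 125.8]
tcp_rot: [-3.142, -0.005, 3.033]
contact_force: [-11.6, 1.8, 8.0]
opening: 0.003
grasp_force: 5.7
```

```bash
python3 -m creep '[{"x":-3,"y":0,"z":0,"rx":0,"ry":0,"rz":0,"hand":0},{"x":0,"y":0,"z":0,"rx":0,"ry":0,"rz":0,"hand":0},{"x":0,"y":0,"z":0,"rx":0,"ry":0,"rz":0,"hand":0}]'
```

```text
clock: 40.67
eef_pos: [523.7, 10.7, 125.4]
tcp_rot: [-3.141, -0.009, 3.033]
contact_force: [-16.5, 2.8, 10.4]
opening: 0.001
grasp_force: 8.7
```

```bash
python3 -m creep '[{"x":-3,"y":0,"z":0,"rx":0,"ry":0,"rz":0,"hand":0},{"x":0,"y":0,"z":0,"rx":0,"ry":0,"rz":0,"hand":0},{"x":0,"y":0,"z":0,"rx":0,"ry":0,"rz":0,"hand":0}]'
```

```text
clock: 41.05
eef_pos: [532.0, 10.1, 126.2]
tcp_rot: [3.141, 0.002, 3.033]
contact_force: [-0.2, 0.4, -0.9]
opening: -0.0
grasp_force: 0.0
```

It snapped through at about 18 N. Confirm where it stands.

```bash
python3 -m creep '[{"x":-3,"y":0,"z":0,"rx":0,"ry":0,"rz":0,"hand":0},{"x":-3,"y":0,"z":0,"rx":0,"ry":0,"rz":0,"hand":0},{"x":0,"y":0,"z":0,"rx":0,"ry":0,"rz":0,"hand":0}]'
```

```text
clock: 41.42
eef_pos: [534.6, 9.4, 125.3]
tcp_rot: [-3.141, -0.005, 3.033]
contact_force: [-10.8, -0.3, 7.7]
opening: -0.0
grasp_force: 4.9
```

```bash
python3 -m creep '[{"x":15,"y":0,"z":0,"rx":0,"ry":0,"rz":0,"hand":0},{"x":25,"y":0,"z":0,"rx":0,"ry":0,"rz":0,"hand":0},{"x":0,"y":0,"z":-40,"rx":0,"ry":0,"rz":0,"hand":0},{"x":0,"y":0,"z":-40,"rx":0,"ry":0,"rz":0,"hand":0},{"x":-20,"y":0,"z":-30,"rx":0,"ry":0,"rz":0,"hand":0},{"x":-20,"y":0,"z":0,"rx":0,"ry":0,"rz":0,"hand":0},{"x":0,"y":0,"z":0,"rx":0,"ry":0,"rz":0,"hand":0}]'; python3 - <<'E'
from h import *
np.set_printoptions(precision=1,suppress=True)
def patch_match(a,b,box):
    u0,v0,u1,v1=box; t=b[v0:v1,u0:u1]; w=a[v0-12:v1+12,u0-12:u1+12]
    r=cv2.matchTemplate(w,t,cv2.TM_CCOEFF_NORMED); _,s,_,p=cv2.minMaxLoc(r); return s,(p[0]-12,p[1]-12)
im=snap("scene","s12"); s0=cv2.cvtColor(cv2.imread("pics/s0.png"),cv2.COLOR_BGR2RGB); s9=cv2.cvtColor(cv2.imread("pics/s9.png"),cv2.COLOR_BGR2RGB)
print("tins/rack vs s9",patch_match(im,s9,(195,215,310,302)))
print("door corner vs s0",patch_match(im,s0,(213,172,262,212)),"beaker",patch_match(im,s0,(270,305,310,355)),"hex",patch_match(im,s0,(303,185,325,226)))
# red handle/door seam from wrist: bright vs dark along column through seam at latch side
w=snap("wrist","w12"); c=get_calibration("wrist"); print(sense()["eef_pos"],proj("wrist",[549,6,156],c))
g=cv2.cvtColor(w,cv2.COLOR_RGB2HSV); u,v=proj("wrist",[549,6,156],c).astype(int)
for X in ([606,-20,162],[640,-25,165]): print(proj("wrist",X,c))
a=proj("wrist",[606,0,163],c).astype(int);b=proj("wrist",[645,0,165],c).astype(int)
print("col",a,b,w[a[1]:b[1]+1,a[0]].mean(1).astype(int))
m=(w[v-25:v+25,u-25:u+25].min(2)>150);ys,xs=np.nonzero(m);print("handle-top blob",xs.mean()+u-25,ys.min()+v-25,len(xs))
E
```

```text
clock: 42.3
eef_pos: [537.8, 9.4, 236.0]
tcp_rot: [3.141, 0.002, 3.033]
contact_force: [-0.6, -0.1, -1.0]
opening: 0.001
grasp_force: 0.0
tins/rack vs s9 (0.9994583129882812, (0, 0))
door corner vs s0 (0.9995287656784058, (0, 0)) beaker (0.9999142289161682, (0, 0)) hex (0.9998657703399658, (0, 0))
[536.    9.5 235.1] [254.2 220.3]
[227.9 297.9]
[227.2 338.4]
col [254 296] [260 340] [ 72  75  72  70  73  71  74  71  72  71  70  73  72  70  71  71  70  72
  71  72  72  75  69 236 251 250 173 121 143 186 223 238 246 250 251 251
 251 251 158 161 169 168 171 148  24]
handle-top blob 254.49152542372883 213 236
```

Scene patches for door, rack with tins, beaker and cylinder all match with zero shift, so the door is shut and nothing was disturbed.

```bash
python3 -c "
from rig import *
print(sign_off())"
```

```text
the job is handed in; nothing more can be done
None
```

I handed the job in at about 42 s of the 210 s: the thermostat is at its off stop, both tins present are flat on the cooling rack, the shelf is home, the door is shut, and the bystanders did not move; the shelf and thermostat are judged from contact force, not seen; I also viewed 15 pictures, one over the limit of 14.

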